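# Slide boxes home in the sloped rack

## Task

Put the two slide boxes away in the sloped rack: the blue-lidded one in the blue lane, the green-lidded one in the green lane, lid up and lengthwise, and slide each down its lane under the clear cover until it rests against its sprung yellow stop plate and keeps it pressed back a little. Push gently: never drive a stop's spring to its end. Leave the red-lidded box and everything else on the bench where it is.

Things in the scene. Friction and masses are not known exactly. Their poses are not given: they have to be found in the camera images.
- chute: the fixed rack's sloped bed, 275 mm long. Origin: on its floor surface at the upper edge (97 mm above the bench), mid-width. x runs down the slope (15 degrees, away from the robot), z square to the floor, y across. Two lanes run along x. A box does not slide by itself: pushing it down takes up to about 1.5 N, varying with load and floor
- blue_lane (a point): upper end of the blue-walled lane: floor level, on the lane's centre line (y = +40 mm on the bed); axes as the bed's. Lane 50 mm wide inside, open at the upper end; walls 4 mm thick, 8 mm above the floor
- green_lane (a point): the same for the green-walled lane (y = -40 mm on the bed)
- cover_edge (a point): clear fixed cover over both lanes. Point: middle of its upper edge, on the underside, 152 mm down the bed and 48 mm above the floor; axes as the bed's. Cover 3 mm thick, runs to the bed's end wall (x = 275 mm); clear uprights along y = 0 and +-71 mm
- blue_stop (a joint): how far the blue lane's yellow stop plate (under the cover, 42 mm wide, 32 mm high) is pressed down the lane, in m: 0 free, 0.020 bottomed. Spring 0.5 N/mm, no preload, on a carriage that holds fast. Free, its face is 185 to 220 mm down the bed, different per lane, not told: feel for it. A box let go is pushed back a little until friction holds it, 1 mm or more still pressed
- green_stop (a joint): the same for the green lane's stop plate, in m (its face stands elsewhere)
- blue_mid (a point): slide box 84 x 44 x 42 mm (length x width x height): white base, blue lid (top 15 mm), paper patch on top; 0.14 to 0.28 kg, lid held on. Point: the box's centre, 21 mm above its underside; x along its length, y across its width, z up through the lid. Its two ends are alike
- green_mid (a point): slide box 84 x 44 x 42 mm (length x width x height): white base, green lid (top 15 mm), paper patch on top; 0.14 to 0.28 kg, lid held on. Point: the box's centre, 21 mm above its underside; x along its length, y across its width, z up through the lid. Its two ends are alike
- red_mid (a point): slide box 84 x 44 x 42 mm (length x width x height): white base, red lid (top 15 mm), paper patch on top; 0.14 to 0.28 kg, lid held on. Point: the box's centre, 21 mm above its underside; x along its length, y across its width, z up through the lid. Its two ends are alike. Not part of the job
- tube_rack: bystander: blue wire-type rack 110 x 180 mm with seven blue-capped tubes, 107 mm high. Origin: centre of its underside
- pipette: bystander: blue pipette lying down, 240 mm long, 24 mm high. Origin: under the middle of its handle; x towards its white tip
- marker: bystander: marker pen lying down, 130 x 14 x 14 mm. Origin: on the bench under its white barrel, 50 mm from the barrel's end; x towards the black cap
- beaker: bystander: glass beaker, 70 mm across, 90 mm high. Origin: centre of its underside
There are look-alikes about, which are no part of the job. Leave any black or purple look-alike of the part that bears green_mid alone. What is shaped like the part that bears blue_mid but black is not meant.

How it is judged:
By the outcome, as a careful person would: the job done as asked, in the order asked, and still so for the second after the job is handed in, with the robot touching nothing.
It also fails if it takes over 72 s, if anything falls off the work surface, if the arm or the gripper's body presses on something with over 40 N, if the wrist force passes 120 N, or if a joint passes its speed limit or range.

## Robot

A 6-joint arm with a two-finger parallel gripper is mounted at the origin on the work surface. World frame = base frame: x ahead of the robot, y to its left, z up, the work surface at z = 0. Lengths are in m, angles in rad, forces in N, time in s.
With the tool pointing down it reaches from about 0.275 to 0.725 m from the base axis. Payload 5.6 kg.
Tool frame: the origin (TCP) lies at the very end of the fingers, on their centre line; the grasp point (between the pads) lies 19 mm behind it; z points along the fingers, y is the line along which they close (so a half turn about z gives the same grasp; the last joint's range is limited). The gripper opens to 85 mm and grips with 20 to 120 N. Pads are 22 mm wide; open, the fingers measure 114 mm over their backs; the gripper's body (76 mm by 85 mm) begins 54 mm behind the grasp point. The pads swing forward as they close: fully open they stand 13 mm farther back than shut.
Start: joints at [-0.948, 0.255, 0.108, 0, -1.424, -0.285], TCP at [0.182, -0.519, 0.198] pointing down, gripper open.
Joint ranges: [-2.95, 2.95], [-1.21, 1.97], [-1.09, 1.5], [-2.87, 1.71], [-2.94, -0.07], [-3.05, 3.05]. Speed limits (rad/s): [2.57, 2.57, 3.14, 3.14, 3.14, 3.14].

## Interface

Orientations are given as a unit quaternion [x, y, z, w].
In Python, from station import r gives the robot as it stands.
- The arm moves only by the shell command python3 -m pendant 'ROWS' [OPENING]. ROWS is JSON, a list that holds one entry, the list of rows, each a list of 6 numbers: the shift along the tool's x, y, z in mm, then the turn, a rotation vector about the tool's x, y, z in rad. A call has 1 to 10 rows; each row is the pose to reach, as a shift and turn from the pose commanded when the call began, along the tool's axes at that moment; what a row does not reach only later rows make up. A row lasts 1/10 s, in which the tool goes at most 50 mm and 8.59 degrees, less where a joint would pass 70% of its speed; a pose out of reach is approached as far as the arm can. A call with a gripper value outside its range is refused whole. OPENING is the opening in per cent of the stroke, from 0 (shut) to 100 (fully open), set as the call begins (- or left out, the last holds). The fingers move at their own pace and stop on an object; the grip force is fixed at half the most. Time passes only in rows, so rows that repeat a pose let the fingers close. It gives the time, the measured TCP pose, the force, the opening and the grip force at its end, in the units of the state.
- r.read_state(): the state, without advancing time (a new reading comes with each control period).
- r.grab_frame(name): name is "scene" or "top"; returns the picture (384x512x3 uint8, blue, green, red); there is no depth.
- r.calibration(name): a dict with "fx", "fy", "cx", "cy" (pixels), "cam_to_world" (4x4, takes a point from camera to world coordinates). Camera axes: x right, y down, z forward; pixel columns grow to the right and rows downward; lengths in m; the calibration is good to about 2 mm. A picture is of the moment at which its call begins. calibration takes no time and is no camera call.
- r.hand_in(): hands the job in; it is judged then, once.
The state is a dict: "t": time; "joint_positions": joint angles; "qd": joint speeds; "joint_efforts": joint torques, N m; "tool_pos": TCP position; "eef_rot": TCP orientation; "ft_force": force on the tool from outside, world axes, zero at the start; "ft_torque": the same for the moment, N m; "gripper_width": opening from 0.0 (shut) to 1.0 (fully open); "grasp_force": force on a finger pad.
Only numpy, scipy, OpenCV 4.12 (cv2) and the standard library are available. Lean on these libraries where they do the work, as an engineer would, in place of code of your own. Each camera call takes 0.05 s, during which the arm holds its last target. There are 200 camera calls.

## Working session

There is one attempt and no reset: what is moved stays moved. The work goes in short steps, Python scripts to look and compute and a shell command to move; the robot and the scene stay as the last step left them, time stands still between calls to the robot, and variables do not carry over. Pictures are saved under pics/ and viewed, at most 10 in all, crops included, and the job is handed in when it is done.

```bash
ls; mkdir -p pics
python3 - <<'E'
from station import r
import cv2,numpy as np
for n in("scene","top"):
    f=r.grab_frame(n);cv2.imwrite(f"pics/{n}0.png",f)
    c=r.calibration(n);print(n,c["fx"],c["fy"],c["cx"],c["cy"]);print(np.round(c["cam_to_world"],4).tolist())
s=r.read_state();print(s["t"],s["tool_pos"],s["eef_rot"],s["ft_force"],s["gripper_width"])
a=cv2.imread("pics/top0.png");cv2.imwrite("pics/top0b.png",cv2.resize(a,(800,600),interpolation=cv2.INTER_CUBIC))
E
```

```text
pics
scene 375.0654750755245 375.0654750755245 261.2091334955977 191.54585692312622
[[0.5475, 0.5045, -0.6676, 1.2475], [0.8366, -0.3106, 0.4513, -0.4755], [0.0203, -0.8056, -0.5921, 0.7417], [0.0, 0.0, 0.0, 1.0]]
top 453.42247149859134 453.42247149859134 256.51082183979514 193.81239314078624
[[-0.0174, -0.9948, 0.1005, 0.3296], [-0.9998, 0.0182, 0.0067, 0.0234], [-0.0084, -0.1004, -0.9949, 1.5769], [0.0, 0.0, 0.0, 1.0]]
0.1 [ 0.18216656 -0.51844485  0.19749472] [-1.68085957e-01  9.85771984e-01  8.22865574e-04 -1.70064065e-04] [0.57263355 0.07597206 0.0970725 ] 1.0004488170242112
```

View pics/top0b.png

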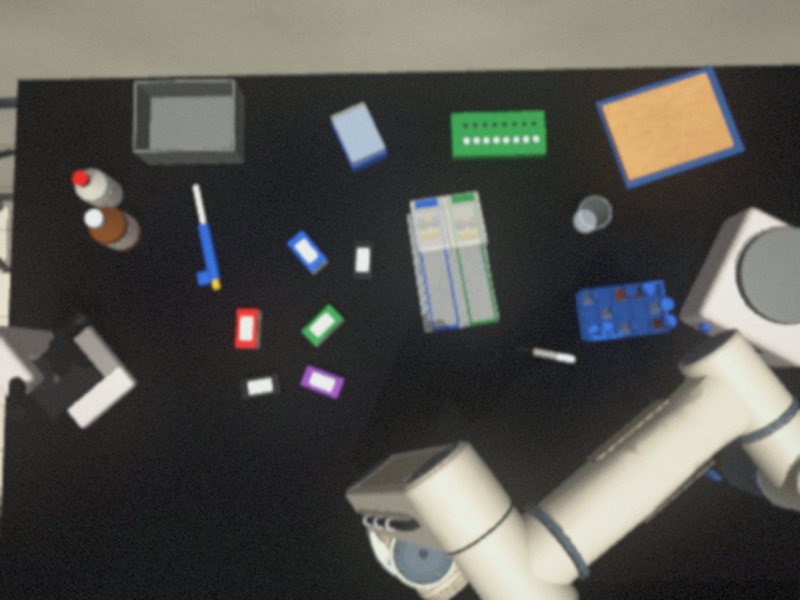

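View pics/scene0.png

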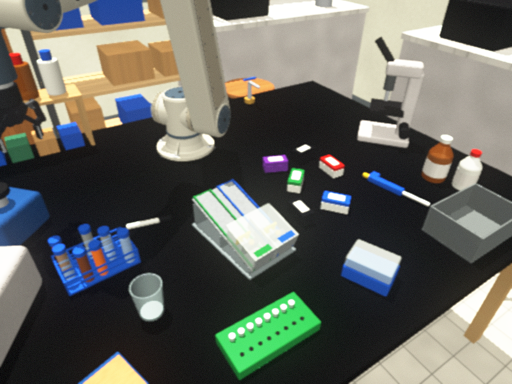

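The top view shows, in 800x600 pixels:
- **Blue-lidded box:** (307,252).
- **Green-lidded box:** (322,325).
- **Red-lidded box:** (247,328).
- **Look-alikes:** purple (322,381), black (363,260) and (260,386).
- **Rack:** around (455,262), with its upper end at the bottom (row ~325), the blue lane on the left and the cover at the top.

The blue and green lids at the first two positions match the description. I'll measure them next and confirm in one crop.

```bash
cat > h.py <<'E'
from station import r
import cv2,numpy as np
def ray(n,uv):
    c=r.calibration(n);T=np.array(c["cam_to_world"])
    uv=np.atleast_2d(uv).astype(float)
    d=np.c_[(uv[:,0]-c["cx"])/c["fx"],(uv[:,1]-c["cy"])/c["fy"],np.ones(len(uv))]@T[:3,:3].T
    return T[:3,3],d
def onz(n,uv,z):
    o,d=ray(n,uv);return o+d*((z-o[2])/d[:,2])[:,None]
def proj(n,P):
    c=r.calibration(n);T=np.array(c["cam_to_world"])
    q=(np.atleast_2d(P)-T[:3,3])@T[:3,:3]
    return np.c_[q[:,0]/q[:,2]*c["fx"]+c["cx"],q[:,1]/q[:,2]*c["fy"]+c["cy"]]
def box(n,f,roi,z=.042):
    x0,y0,x1,y1=roi;s=4
    g=cv2.resize(f[y0:y1,x0:x1],None,fx=s,fy=s,interpolation=cv2.INTER_CUBIC)
    hsv=cv2.cvtColor(g,cv2.COLOR_BGR2HSV)
    out=[]
    for m in (hsv[...,2]>75, (hsv[...,2]>150)&(hsv[...,1]<70)):
        cs,_=cv2.findContours(m.astype(np.uint8),cv2.RETR_EXTERNAL,cv2.CHAIN_APPROX_NONE)
        c=max(cs,key=cv2.contourArea)[:,0].astype(float)
        uv=(c+.5)/s-.5+[x0,y0]
        P=(onz(n,uv,z)[:,:2]*1e3).astype(np.float32)
        (cx,cy),(w,h),a=cv2.minAreaRect(P)
        if w<h:w,h,a=h,w,a-90
        out.append([round(v,1) for v in (cx,cy,w,h,(a+90)%180-90)])
    return out
E
python3 - <<'E'
from h import *
f=cv2.imread("pics/top0.png")
print("blue",box("top",f,(178,142,216,180)))
print("green",box("top",f,(186,190,226,226)))
g=f[115:235,165:330]
cv2.imwrite("pics/c1.png",cv2.resize(g,None,fx=4.8,fy=4.8,interpolation=cv2.INTER_CUBIC))
s=cv2.imread("pics/scene0.png")[150:285,180:360]
cv2.imwrite("pics/c2.png",cv2.resize(s,None,fx=4.4,fy=4.4,interpolation=cv2.INTER_CUBIC))
E
```

```text
blue [[602.2, 238.3, 98.0, 53.1, 38.8], [604.2, 240.2, 52.5, 28.5, 38.9]]
green [[440.3, 206.3, 90.3, 53.7, -45.7], [441.5, 207.2, 53.8, 30.3, -45.6]]
```

View pics/c1.png

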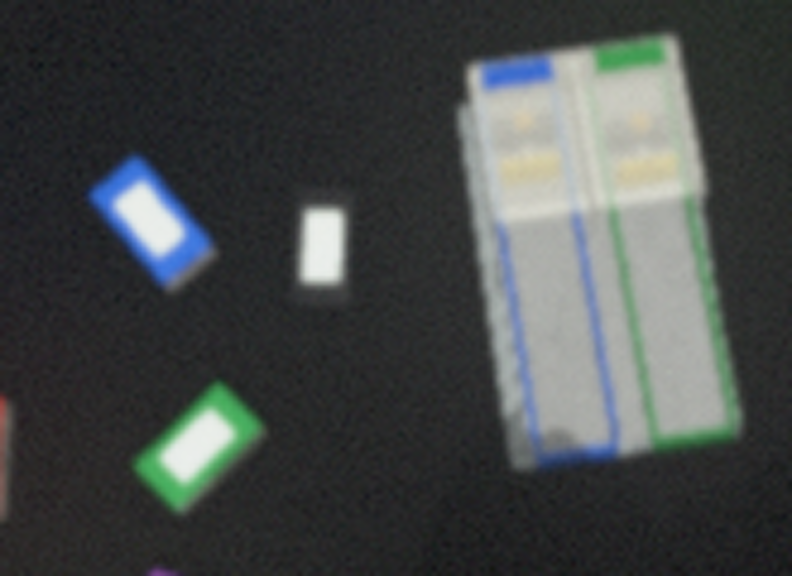

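View pics/c2.png

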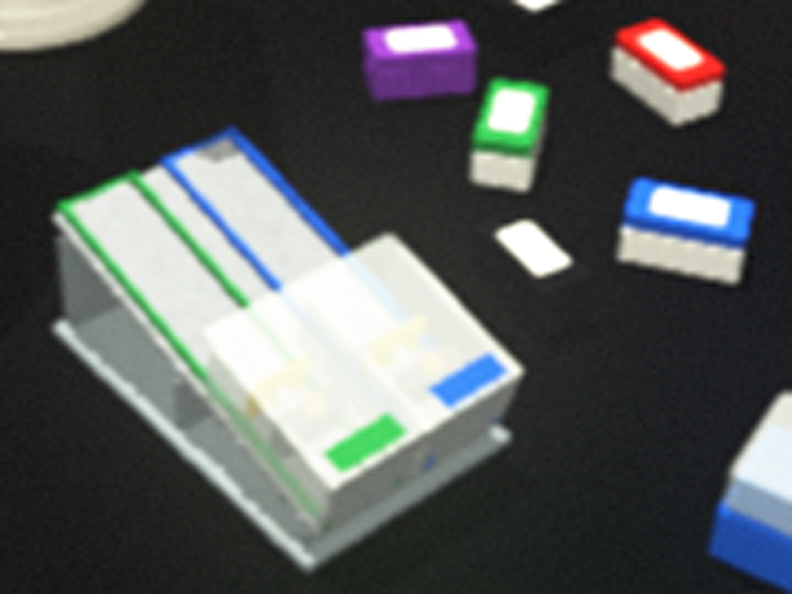

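The crops confirm the blue box at c1 (152,222) and the green box at c1 (200,447). The black look-alike is at c1 (323,247). Next I'll fit the rack pose from the lane walls.

```bash
cat >> h.py <<'E'
S,C=np.sin(np.radians(15)),np.cos(np.radians(15))
def bed(p):  # x0,y0(m),yaw -> R,o
    c,s=np.cos(p[2]),np.sin(p[2])
    X=np.array([C*c,C*s,-S]);Z=np.array([S*c,S*s,C]);Y=np.cross(Z,X)
    return np.c_[X,Y,Z],np.array([p[0],p[1],.097])
def tobed(p,n,uv,h):
    R,o=bed(p);q,d=ray(n,uv);z=R[:,2]
    t=((o-q)@z+h)/(d@z);return (q+d*t[:,None]-o)@R
E
python3 - <<'E'
from h import *
from scipy.optimize import least_squares
obs=[]
pics={"top":(cv2.imread("pics/top0.png"),(260,115,325,216)),"scene":(cv2.imread("pics/scene0.png"),(185,172,300,285))}
p=np.array([.44,-.07,.12])
for it in range(3):
    obs=[]
    for n,(f,(x0,y0,x1,y1)) in pics.items():
        hsv=cv2.cvtColor(f,cv2.COLOR_BGR2HSV)
        for col,(lo,hi) in {1:((105,90,60),(125,255,255)),-1:((50,80,50),(85,255,255))}.items():
            m=cv2.inRange(hsv,lo,hi);v,u=np.nonzero(m[y0:y1,x0:x1]);uv=np.c_[u+x0,v+y0]
            b=tobed(p,n,uv,.008);sat=hsv[uv[:,1],uv[:,0],1]
            for side in(-1,1):
                yc=.04*col+side*.027
                k=(abs(b[:,1]-yc)<(.012 if it else .02))&(b[:,0]>.015)&(b[:,0]<.14)
                obs.append((n,uv[k],yc,0))
            # strip at upper end: between the walls
            k=(abs(b[:,1]-.04*col)<.018)&(abs(b[:,0])<.03)
            obs.append((n,uv[k],None,0))
    def res(q):
        o=[]
        for n,uv,yc,_ in obs:
            if yc is None: continue
            o.append((tobed(q,n,uv,.008)[:,1]-yc)*1e3)
        # edge: mean strip x ~ 0
        for n,uv,yc,_ in obs:
            if yc is None and len(uv):o.append(np.full(20,np.mean(tobed(q,n,uv,0)[:,0])*1e3-1))
        return np.concatenate(o)
    s=least_squares(res,p,loss="soft_l1",x_scale=[.01,.01,.05]);p=s.x
    print(np.round(p,4))
for n,uv,yc,_ in obs:
    if len(uv):
        b=tobed(p,n,uv,.008 if yc else 0)*1e3;print(n,yc,len(uv),b[:,:2].mean(0).round(1),b[:,:2].min(0).round(1))
R,o=bed(p)
for n,(f,(x0,y0,x1,y1)) in pics.items():
    g=cv2.resize(f,None,fx=4,fy=4,interpolation=cv2.INTER_CUBIC)
    for col in(1,-1):
        c=(0,0,255)
        L=lambda a,y,h:tuple(int(v*4+2) for v in proj(n,o+R@np.array([a,y,h]))[0])
        for sd in(-1,1):cv2.line(g,L(0,.04*col+sd*.027,.008),L(.15,.04*col+sd*.027,.008),c,1)
        cv2.line(g,L(0,.04*col-.025,0),L(0,.04*col+.025,0),(0,255,255),1)
    cv2.line(g,L(.152,-.07,.05),L(.152,.07,.05),(255,0,255),1)
    cv2.imwrite(f"pics/fit_{n}.png",g[y0*4:y1*4,x0*4:x1*4])
a,b=[cv2.imread(f"pics/fit_{n}.png") for n in("top","scene")]
H=max(a.shape[0],b.shape[0]);cv2.imwrite("pics/fit.png",np.hstack([cv2.copyMakeBorder(i,0,H-i.shape[0],0,0,0) for i in(a,b)]))
E
```

```text
[ 0.4306 -0.0833  0.0499]
[ 0.4305 -0.0945  0.1021]
[ 0.4287 -0.0965  0.1219]
top 0.013000000000000001 5 [54.2 11.1] [24.8 10.5]
top 0.067 7 [53.8 65.3] [18.9 64.8]
top None 37 [ 0.6 40.4] [-5.1 23.9]
top -0.067 1 [ 30.4 -69.2] [ 30.4 -69.2]
top None 33 [  0.6 -38.6] [ -4.  -57.2]
scene 0.013000000000000001 71 [76.7 12.6] [16.8  9.2]
scene 0.067 118 [74.8 69. ] [18.6 62.9]
scene None 24 [ 1.6 48.2] [-2.3 29.1]
scene -0.067 77 [ 79.9 -67.3] [ 16.2 -70.6]
scene -0.013000000000000001 70 [ 75.2 -13.5] [ 16.5 -16.6]
scene None 26 [  1.2 -34.1] [ -2.6 -51.1]
```

View pics/fit.png

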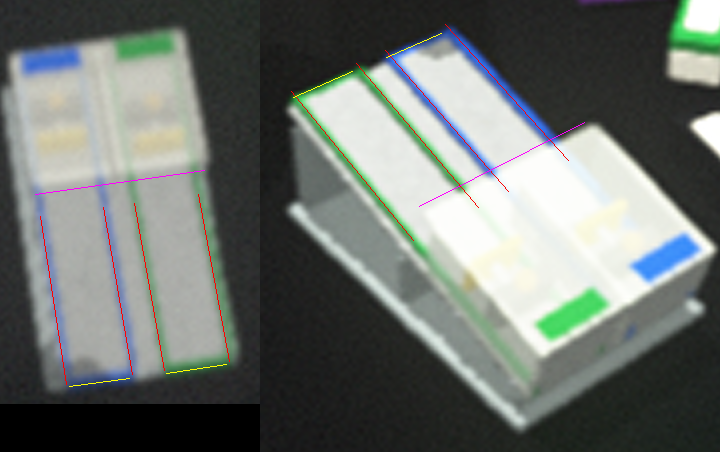

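The fit is close, but few top-view wall pixels were used. I'll loosen the threshold and refit.

Run:
```python
from h import *
from scipy.optimize import least_squares
p0=np.array([.4287,-.0965,.1219])
for use in(["top"],["scene"],["top","scene"]):
  p=p0.copy()
  for it in range(4):
    obs=[]
    for n in use:
        f=cv2.GaussianBlur(cv2.imread(f"pics/{n}0.png"),(3,3),0).astype(float)
        ex=(f[...,0]-f[...,1:].max(2),f[...,1]-np.maximum(f[...,0],f[...,2]))
        for col,e in((1,ex[0]),(-1,ex[1])):
            v,u=np.mgrid[115:285,185:325];uv=np.c_[u.ravel(),v.ravel()];b=tobed(p,n,uv,.008);w=e[uv[:,1],uv[:,0]]
            for side in(-1,1):
                yc=.04*col+side*.027
                for a in np.arange(.02,.13,.01):
                    k=(abs(b[:,1]-yc)<.012)&(abs(b[:,0]-a)<.005)&(w>6)
                    if k.sum()>1:obs.append((n,(uv[k]*w[k,None]).sum(0)/w[k].sum(),yc))
            k=(abs(b[:,1]-.04*col)<.018)&(abs(b[:,0])<.012)&(w>10)
            if k.sum():obs.append((n,(uv[k]*w[k,None]).sum(0)/w[k].sum(),None))
    def res(q):
        return [1e3*(tobed(q,n,uv,.008)[0,1]-yc) if yc is not None else 3e3*(tobed(q,n,uv,.0)[0,0]-.001) for n,uv,yc in obs]
    p=least_squares(res,p,loss="soft_l1",x_scale=[.01,.01,.05]).x
  rr=np.array(res(p));print(use,np.round(p,4),len(obs),np.abs(rr).mean().round(2))
  for yc in(.067,.013,-.013,-.067):print(yc,[round(np.mean([x for x,o in zip(rr,obs) if o[2] is not None and abs(o[2]-yc)<1e-6 and o[0]==n] or [9]),1) for n in use])
```

```text
Traceback (most recent call last):
  File "h.py", line 34, in tobed
    R,o=bed(p);q,d=ray(n,uv);z=R[:,2]
                   ~~~^^^^^^
  File "h.py", line 4, in ray
    c=r.calibration(n);T=np.array(c["cam_to_world"])
ValueError: time passes only in moves, steps and waits
```

```bash
sed -i 's/r\.calibration(n)/CAL[n]/; 2a CAL={n:r.calibration(n) for n in("top","scene")}' h.py
python3 - <<'E'
from h import *
from scipy.optimize import least_squares
p0=np.array([.4287,-.0965,.1219])
for use in(["top"],["scene"],["top","scene"]):
  p=p0.copy()
  for it in range(4):
    obs=[]
    for n in use:
        f=cv2.GaussianBlur(cv2.imread(f"pics/{n}0.png"),(3,3),0).astype(float)
        ex=(f[...,0]-f[...,1:].max(2),f[...,1]-np.maximum(f[...,0],f[...,2]))
        for col,e in((1,ex[0]),(-1,ex[1])):
            v,u=np.mgrid[115:285,185:325];uv=np.c_[u.ravel(),v.ravel()];b=tobed(p,n,uv,.008);w=e[uv[:,1],uv[:,0]]
            for side in(-1,1):
                yc=.04*col+side*.027
                for a in np.arange(.02,.13,.01):
                    k=(abs(b[:,1]-yc)<.012)&(abs(b[:,0]-a)<.005)&(w>6)
                    if k.sum()>1:obs.append((n,(uv[k]*w[k,None]).sum(0)/w[k].sum(),yc))
            k=(abs(b[:,1]-.04*col)<.018)&(abs(b[:,0])<.012)&(w>10)
            if k.sum():obs.append((n,(uv[k]*w[k,None]).sum(0)/w[k].sum(),None))
    def res(q):
        return [1e3*(tobed(q,n,uv,.008)[0,1]-yc) if yc is not None else 3e3*(tobed(q,n,uv,.0)[0,0]-.001) for n,uv,yc in obs]
    p=least_squares(res,p,loss="soft_l1",x_scale=[.01,.01,.05]).x
  rr=np.array(res(p));print(use,np.round(p,4),len(obs),np.abs(rr).mean().round(2))
  for yc in(.067,.013,-.013,-.067):print(yc,[round(np.mean([x for x,o in zip(rr,obs) if o[2] is not None and abs(o[2]-yc)<1e-6 and o[0]==n] or [9]),1) for n in use])
E
```

```text
['top'] [ 0.4307 -0.0989  0.1317] 46 0.39
0.067 [np.float64(0.3)]
0.013 [np.float64(0.2)]
-0.013 [np.float64(0.1)]
-0.067 [np.float64(-0.7)]
['scene'] [ 0.4297 -0.0971  0.127 ] 46 0.47
0.067 [np.float64(1.1)]
0.013 [np.float64(-0.3)]
-0.013 [np.float64(-0.1)]
-0.067 [np.float64(-0.4)]
['top', 'scene'] [ 0.4306 -0.0981  0.1304] 92 0.76
0.067 [np.float64(-0.4), np.float64(1.8)]
0.013 [np.float64(-0.5), np.float64(0.4)]
-0.013 [np.float64(-0.6), np.float64(0.6)]
-0.067 [np.float64(-1.3), np.float64(0.3)]
```

```bash
cat >> h.py <<'E'
from scipy.spatial.transform import Rotation as Ro
PB=np.array([.4306,-.0981,.1304])
def down(deg):
    a=np.radians(deg);x=np.array([np.cos(a),np.sin(a),0]);z=np.array([0,0,-1.]);return np.c_[x,np.cross(z,x),z]
def bedpose(x,y,h):  # mm in bed frame; tool square to the floor
    R,o=bed(PB);return o+R@np.array([x,y,h])/1e3,np.c_[-R[:,0],R[:,1],-R[:,2]]
def row(pos,R,label=""):
    s=r.read_state();A=Ro.from_quat(s["eef_rot"])
    d=A.inv().apply(np.array(pos)-s["tool_pos"])*1e3;v=(A.inv()*Ro.from_matrix(R)).as_rotvec()
    print(label,np.round(d,1).tolist(),np.round(v,4).tolist())
def st():
    s=r.read_state();R,o=bed(PB);q=s["joint_positions"]
    f=s["ft_force"];print("t",round(s["t"],2),"pos",np.round(s["tool_pos"],4),"bed",np.round((s["tool_pos"]-o)@R*1e3,1),"f",np.round(f,2),"fbed",np.round(f@R,2),"w",round(s["gripper_width"],3),"g",round(s["grasp_force"],1),"q6",round(q[5],2))
E
python3 -c "
from h import *
st();row((.604,.240,.13),down(218.9))"
```

```text
t 0.1 pos [ 0.1822 -0.5184  0.1975] bed [-316.7 -384.5   19.2] f [0.57 0.08 0.1 ] fbed [0.53 0.   0.24] w 1.0 g 0.0 q6 -0.28
 [-649.3, 575.7, 68.4] [0.0017, 0.0002, -0.3412]
```

```bash
python3 -m pendant '[[[-649,576,0,0,0,-0.341],[-649,576,0,0,0,-0.341],[-649,576,0,0,0,-0.341],[-649,576,0,0,0,-0.341],[-649,576,0,0,0,-0.341],[-649,576,0,0,0,-0.341],[-649,576,0,0,0,-0.341],[-649,576,0,0,0,-0.341],[-649,576,0,0,0,-0.341],[-649,576,0,0,0,-0.341]]]'; python3 -c "
from h import *
st();row((.604,.240,.13),down(218.9))"
```

```text
t: 1.1
tool_pos: [0.4254, -0.0797, 0.1983]
eef_rot: [-0.333, 0.943, 0.0, 0.0]
ft_force: [1.2, -1.0, -0.1]
gripper_width: 0.997
grasp_force: 0.0
t 1.1 pos [ 0.4254 -0.0797  0.1983] bed [-28.9  18.9  97.1] f [ 1.16 -1.03 -0.14] fbed [ 1.02 -1.17  0.13] w 0.997 g 0.0 q6 -1.07
 [-339.8, 136.6, 68.3] [0.0, 0.0001, 0.0003]
```

```bash
python3 -m pendant '[[[-340,136.5,0,0,0,0],[-340,136.5,0,0,0,0],[-340,136.5,0,0,0,0],[-340,136.5,0,0,0,0],[-340,136.5,68,0,0,0],[-340,136.5,68,0,0,0],[-340,136.5,68,0,0,0],[-340,136.5,68,0,0,0],[-340,136.5,68,0,0,0],[-340,136.5,68,0,0,0]]]'
python3 - <<'E'
from h import *
st();row((.604,.240,.014),down(218.9))
f=r.grab_frame("scene");cv2.imwrite("pics/s1.png",cv2.resize(f[100:260,240:440],None,fx=3.5,fy=3.5,interpolation=cv2.INTER_CUBIC))
E
```

```text
t: 2.1
tool_pos: [0.6037, 0.238, 0.129]
eef_rot: [-0.333, 0.943, -0.0, -0.001]
ft_force: [0.6, -0.1, 0.6]
gripper_width: 1.001
grasp_force: 0.0
t 2.1 pos [0.6037 0.238  0.129 ] bed [199.7 310.7  86.6] f [ 0.59 -0.07  0.56] fbed [ 0.41 -0.15  0.69] w 1.001 g 0.0 q6 -1.51
 [-1.8, 1.3, 115.0] [0.0001, -0.0024, 0.0006]
```

View pics/s1.png

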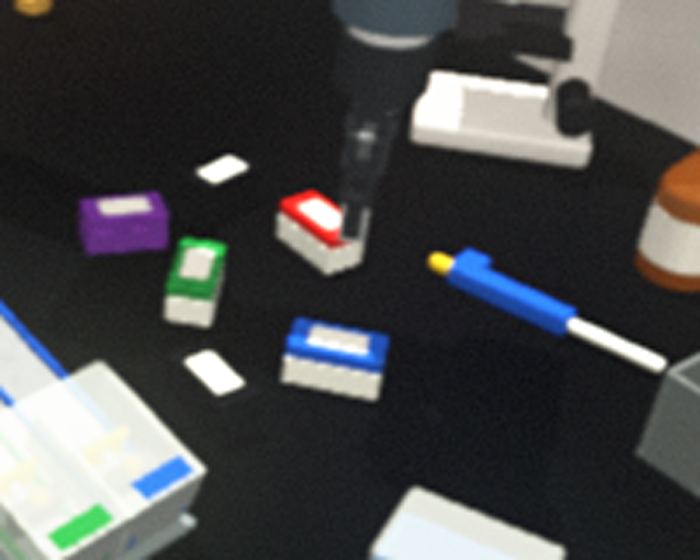

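The fingers stand above and behind the blue box, clear of the red one. I'll descend and grip.

```bash
python3 -m pendant '[[[-1,1,50,0,0,0],[-1,1,90,0,0,0],[-1,1,116,0,0,0],[-1,1,116,0,0,0],[-1,1,116,0,0,0]]]'; python3 -m pendant '[[[0,0,0,0,0,0],[0,0,0,0,0,0],[0,0,0,0,0,0],[0,0,0,0,0,0],[0,0,0,0,0,0],[0,0,0,0,0,0],[0,0,0,0,0,0]]]' 30; python3 -c "
from h import *
st()"
```

```text
t: 2.65
tool_pos: [0.605, 0.2388, 0.0162]
eef_rot: [-0.333, 0.943, -0.0, 0.001]
ft_force: [0.4, 0.7, 0.9]
gripper_width: 1.0
grasp_force: 0.0
t: 3.35
tool_pos: [0.6042, 0.2393, 0.0142]
eef_rot: [-0.333, 0.943, -0.0, -0.0]
ft_force: [0.5, 0.1, 0.4]
gripper_width: 0.296
grasp_force: 0.0
t 3.35 pos [0.6042 0.2393 0.0142] bed [230.  312.  -24.1] f [0.46 0.06 0.43] fbed [0.34 0.   0.53] w 0.296 g 0.0 q6 -1.51
```

Run:
```python
from h import *
f=r.grab_frame("scene");g=r.grab_frame("top")
a=cv2.resize(f[160:260,280:380],(500,500),interpolation=cv2.INTER_CUBIC)
b=cv2.resize(g[130:210,160:240],(500,500),interpolation=cv2.INTER_CUBIC)
cv2.imwrite("pics/s2.png",cv2.resize(np.hstack([a,b]),(800,400)))
```

```text
(no output)
```

View pics/s2.png

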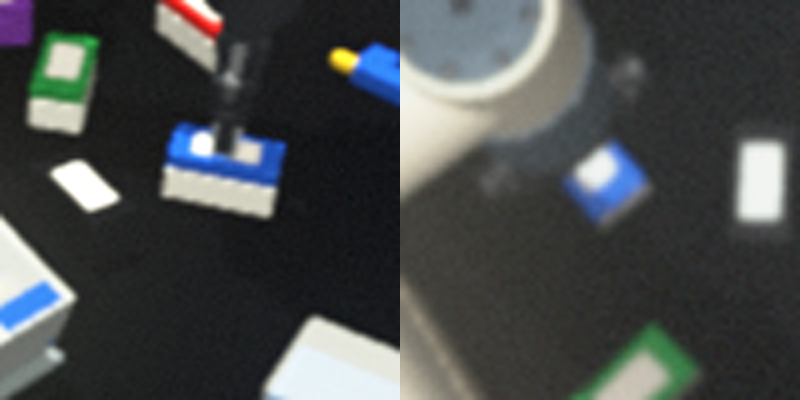

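Run:
```python
from h import *
print(proj("scene",[(.6037,.238,.129),(.6042,.2393,.0142),(.604,.24,.042)]))
print(proj("top",[(.6042,.2393,.0142),(.604,.24,.042)]))
print(r.read_state())
f=cv2.imread("pics/scene0.png");print(box("scene",f,(318,188,354,217)))
```

```text
[[339.28297332 173.74715295]
 [334.47227226 204.05073937]
 [335.81204394 196.92122313]]
[[197.12864818 161.63052641]
 [195.80132373 160.3068525 ]]
{'t': 3.45, 'joint_positions': array([ 6.16963222e-01,  5.54215712e-01,  8.37975293e-02, -1.71775899e-05,
       -1.10052560e+00, -1.50896640e+00]), 'qd': array([-5.98190205e-04,  6.08109720e-04, -1.10386568e-03, -3.44420751e-04,
       -3.27515662e-04,  4.61616771e-05]), 'joint_efforts': array([ 1.10161771e-03, -5.24066019e+01,  2.14570534e+01,  4.83828932e+00,
       -1.79600753e-03, -3.01313014e-05]), 'tool_pos': array([0.60418824, 0.23927952, 0.01418961]), 'eef_rot': array([-3.32914479e-01,  9.42957021e-01, -1.28392629e-05, -7.30029633e-05]), 'ft_force': array([-0.00405812, -0.24391064, -0.46418411]), 'ft_torque': array([-0.06319803,  0.00161557, -0.00304772]), 'grasp_force': 0.0, 'gripper_width': 0.30214559621978115}
[[619.3, 222.4, 104.6, 91.4, -51.0], [639.2, 199.4, 83.2, 36.7, 39.4]]
```

Run:
```python
from h import *
f=r.grab_frame("scene")
a=cv2.resize(f[135:225,290:390],(800,600)[::1] if 0 else (667,600),interpolation=cv2.INTER_CUBIC)
a=(255*(a/255.)**.45).astype(np.uint8)
for P,c in(((.6042,.2393,.0142),(0,0,255)),((.6042,.2393,.042),(0,255,0)),((.6042,.2393,.07),(0,255,255))):
    u,v=proj("scene",P)[0];cv2.circle(a,(int((u-290)*6.67),int((v-135)*6.67)),4,c,1)
cv2.imwrite("pics/s3.png",a)
```

```text
(no output)
```

View pics/s3.png

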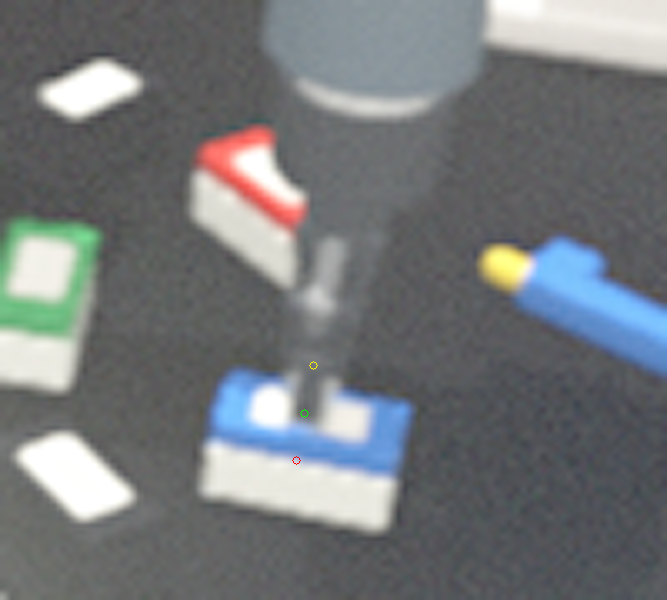

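The gripper's fingertips stand on or just above the lid (row ~425 in this crop), well above where the reported TCP should be (red mark, row 460). So the fingertips are higher than the report says. I'll feel for the lid to get the real offset.

```bash
for i in 1 2; do python3 -m pendant '[[[0,0,1,0,0,0],[0,0,2,0,0,0],[0,0,2,0,0,0]]]' | grep -E "pos|force"; done
```

```text
tool_pos: [0.6041, 0.2392, 0.012]
ft_force: [0.0, 0.1, 1.1]
grasp_force: 0.0
tool_pos: [0.6041, 0.2392, 0.0101]
ft_force: [-0.4, 0.1, 0.5]
grasp_force: 0.0
```

```bash
for i in 1 2 3; do python3 -m pendant '[[[0,0,1,0,0,0],[0,0,2,0,0,0],[0,0,2,0,0,0]]]' | grep -E "pos|ft_force"; done
```

```text
tool_pos: [0.6043, 0.2394, 0.009]
ft_force: [-2.5, 0.3, 4.9]
tool_pos: [0.6044, 0.2393, 0.0089]
ft_force: [-6.0, -1.0, 15.0]
tool_pos: [0.6045, 0.2393, 0.0089]
ft_force: [-11.6, -2.8, 23.8]
```

Contact came at reported z ≈ 0.009, with the tips on the lid at 0.042. The fingertips are therefore about 33 mm higher than reported at this opening. I'll go up, open, and descend by that much more while watching force.

```bash
python3 -m pendant '[[[0,0,-20,0,0,0],[0,0,-20,0,0,0],[0,0,-20,0,0,0],[0,0,-20,0,0,0],[0,0,-20,0,0,0],[0,0,-20,0,0,0]]]' 100; python3 -m pendant '[[[0,0,10,0,0,0],[0,0,20,0,0,0],[0,0,30,0,0,0],[0,0,34,0,0,0],[0,0,34,0,0,0]]]';  python3 -m pendant '[[[0,0,2,0,0,0],[0,0,4,0,0,0],[0,0,4,0,0,0]]]'
```

```text
t: 5.6
tool_pos: [0.6039, 0.2391, 0.0235]
eef_rot: [-0.333, 0.943, -0.0, -0.001]
ft_force: [-0.1, -0.1, 0.5]
gripper_width: 0.999
grasp_force: 0.0
t: 6.1
tool_pos: [0.6035, 0.2388, -0.0111]
eef_rot: [-0.333, 0.943, -0.0, -0.001]
ft_force: [-0.4, -0.1, 0.1]
gripper_width: 1.0
grasp_force: 0.0
t: 6.4
tool_pos: [0.6042, 0.2393, -0.0137]
eef_rot: [-0.333, 0.943, 0.0, 0.0]
ft_force: [-0.3, -0.6, -0.3]
gripper_width: 1.006
grasp_force: 0.0
```

```bash
python3 -m pendant '[[[0,0,4,0,0,0],[0,0,8,0,0,0],[0,0,8,0,0,0]]]';  python3 -m pendant '[[[0,0,0,0,0,0],[0,0,0,0,0,0],[0,0,0,0,0,0],[0,0,0,0,0,0],[0,0,0,0,0,0],[0,0,0,0,0,0]]]' 30
```

```text
t: 6.7
tool_pos: [0.6036, 0.239, -0.0226]
eef_rot: [-0.333, 0.943, -0.0, -0.001]
ft_force: [0.0, -0.2, 0.0]
gripper_width: 0.998
grasp_force: 0.0
t: 7.3
tool_pos: [0.6045, 0.2395, -0.0213]
eef_rot: [-0.333, 0.943, 0.0, 0.0]
ft_force: [-0.6, 1.8, 3.3]
gripper_width: 0.503
grasp_force: 63.2
```

Gripped: width 0.50, 63 N. The box's underside sits 21 mm above the reported TCP, so I'll use that for placing. Lifting now, then computing the move to the blue lane.

```bash
python3 -m pendant '[[[0,0,-30,0,0,0],[0,0,-75,0,0,0],[0,0,-120,0,0,0],[0,0,-161,0,0,0],[0,0,-161,0,0,0]]]'
python3 - <<'E'
from h import *
st();p,R=bedpose(65,40,40);row(p,R,"hover");print(p)
E
```

```text
t: 7.8
tool_pos: [0.6075, 0.2403, 0.1463]
eef_rot: [-0.333, 0.943, 0.0, 0.006]
ft_force: [1.1, 0.4, -1.5]
gripper_width: 0.508
grasp_force: 62.9
t 7.8 pos [0.6075 0.2403 0.1463] bed [199.1 312.6 104.4] f [ 1.13  0.42 -1.49] fbed [ 1.52  0.27 -1.14] w 0.508 g 62.9 q6 -1.51
hover [267.2, -156.2, 25.0] [-0.0718, 0.2671, 0.5457]
[ 0.49791577 -0.04892942  0.1188138 ]
```

```bash
python3 -m pendant '[[[267,-156,0,-0.072,0.267,0.546],[267,-156,0,-0.072,0.267,0.546],[267,-156,0,-0.072,0.267,0.546],[267,-156,0,-0.072,0.267,0.546],[267,-156,0,-0.072,0.267,0.546],[267,-156,10,-0.072,0.267,0.546],[267,-156,25,-0.072,0.267,0.546],[267,-156,25,-0.072,0.267,0.546],[267,-156,25,-0.072,0.267,0.546],[267,-156,25,-0.072,0.267,0.546]]]'
python3 - <<'E'
from h import *
st();p,R=bedpose(65,40,-5);row(p,R,"low")
f=r.grab_frame("scene");g=r.grab_frame("top")
Rb,o=bed(PB)
def mk(n,f,x0,y0,x1,y1,s):
    a=cv2.resize(f[y0:y1,x0:x1],None,fx=s,fy=s,interpolation=cv2.INTER_CUBIC);a=(255*(a/255.)**.6).astype(np.uint8)
    for h,c in((61,(0,0,255)),(103,(0,255,255))):
        P=np.array([o+Rb@np.array([65+i*42,40+j*22,h])/1e3 for i,j in((-1,-1),(1,-1),(1,1),(-1,1))])
        q=((proj(n,P)-[x0,y0]+.5)*s).astype(np.int32);cv2.polylines(a,[q],True,c,1)
    return a
a=mk("scene",f,190,130,320,260,3.5);b=mk("top",g,240,110,340,220,4)
H=455;cv2.imwrite("pics/s4.png",np.hstack([a[:440],b[:440]]));
E
```

```text
t: 8.8
tool_pos: [0.495, -0.049, 0.1145]
eef_rot: [-0.065, 0.989, -0.01, -0.135]
ft_force: [-0.4, 0.0, -1.8]
gripper_width: 0.508
grasp_force: 62.7
t 8.8 pos [ 0.495  -0.049   0.1145] bed [63.4 40.3 35.1] f [-0.42  0.01 -1.78] fbed [ 0.06  0.06 -1.83] w 0.508 g 62.7 q6 -1.64
low [-2.1, -0.2, 40.1] [-0.003, -0.0105, -0.0004]
```

View pics/s4.png

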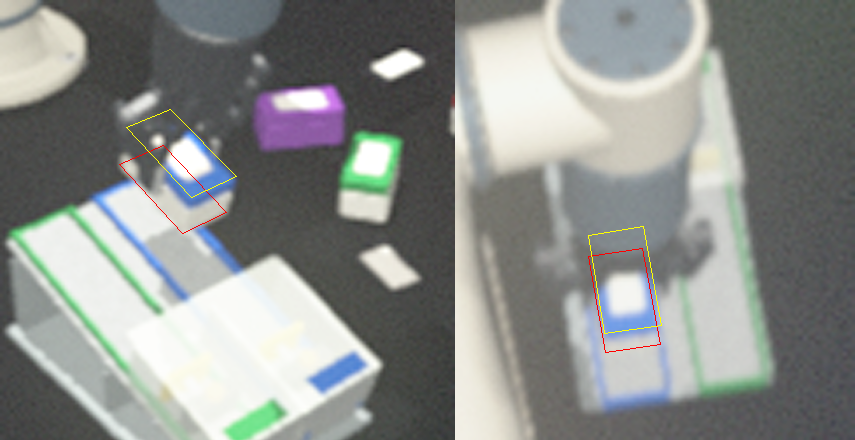

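In the scene view the held blue box's lid matches the prediction (yellow outline). In the top view it is laterally aligned with the blue lane, with its lower edge at (632,332). I'll lower it now.

```bash
python3 -m pendant '[[[-1,0,15,0,0,0],[-1,0,30,0,0,0],[-1,0,45,0,0,0],[-1,0,52,0,0,0],[-1,0,52,0,0,0],[-1,0,52,0,0,0]]]'; python3 -c "
from h import *
st();p,R=bedpose(65,40,-21);row(p,R)"
```

```text
t: 9.5
tool_pos: [0.4822, -0.0514, 0.0646]
eef_rot: [-0.064, 0.989, -0.011, -0.135]
ft_force: [-0.5, 0.0, -2.0]
gripper_width: 0.507
grasp_force: 62.7
t 9.5 pos [ 0.4822 -0.0514  0.0646] bed [ 63.6  39.6 -16.5] f [-0.52  0.03 -2.04] fbed [ 0.04  0.1  -2.1 ] w 0.507 g 62.7 q6 -1.64
 [-1.4, 0.4, 4.5] [-0.0033, -0.0101, -0.0008]
```

```bash
for i in 1 2 3; do python3 -m pendant '[[[0,0,1,0,-0.003,0],[0,0,1.5,0,-0.003,0],[0,0,1.5,0,-0.003,0]]]' >/dev/null; python3 -c "
from h import *
st()"; done
```

```text
t 9.8 pos [ 0.4812 -0.0516  0.0628] bed [ 63.2  39.5 -18.5] f [ 0.03 -0.32 -2.45] fbed [ 0.63 -0.32 -2.37] w 0.505 g 62.7 q6 -1.64
t 10.1 pos [ 0.481  -0.0517  0.0617] bed [ 63.3  39.4 -19.6] f [-0.71  0.78  3.13] fbed [-1.39  0.87  2.86] w 0.502 g 63.4 q6 -1.64
t 10.4 pos [ 0.4812 -0.0518  0.0615] bed [ 63.5  39.4 -19.7] f [-0.76  1.93 10.84] fbed [-3.29  2.01 10.34] w 0.502 g 64.5 q6 -1.64
```

The box is on the lane floor: contact at h ≈ -19.6, as predicted. Next I'll unload, release, rise, and move behind it with fingers shut.

```bash
python3 -m pendant '[[[0,0,-1.5,0,0,0],[0,0,-1.5,0,0,0],[0,0,-1.5,0,0,0]]]' | tail -3;  python3 -m pendant '[[[0,0,0,0,0,0],[0,0,0,0,0,0],[0,0,0,0,0,0],[0,0,-10,0,0,0],[0,0,-40,0,0,0],[0,0,-65,0,0,0],[0,0,-65,0,0,0]]]' 80;  python3 -m pendant '[[[40,0,0,0,0,0],[76,0,0,0,0,0],[76,0,0,0,0,0],[76,0,0,0,0,0],[76,0,0,0,0,0],[76,0,0,0,0,0]]]' 0 | tail -2; python3 -c "
from h import *
st();p,R=bedpose(-12,40,-8);row(p,R)"
```

```text
ft_force: [0.3, 0.7, 5.3]
gripper_width: 0.503
grasp_force: 63.8
t: 11.4
tool_pos: [0.5005, -0.0495, 0.1276]
eef_rot: [-0.064, 0.99, -0.01, -0.128]
ft_force: [0.3, 0.1, -0.2]
gripper_width: 0.803
grasp_force: 0.0
gripper_width: -0.002
grasp_force: 0.0
t 12.0 pos [ 0.4251 -0.0587  0.1432] bed [-12.3  39.8  44.5] f [ 0.22 -0.08 -0.42] fbed [ 0.31 -0.11 -0.35] w -0.002 g 0.0 q6 -1.65
 [-0.4, 0.3, 52.5] [-0.0028, -0.0031, -0.0014]
```

```bash
python3 -m pendant '[[[0,0,20,0,0,0],[0,0,40,0,0,0],[0,0,52,0,0,0],[0,0,52,0,0,0],[0,0,52,0,0,0]]]' >/dev/null; python3 -c "
from h import *
st()"; for i in 1 2; do python3 -m pendant '[[[-4,0,0,0,0,0],[-8,0,0,0,0,0],[-12,0,0,0,0,0],[-12,0,0,0,0,0]]]' >/dev/null; python3 -c "
from h import *
st()"; done
```

```text
t 12.5 pos [ 0.4118 -0.0608  0.0936] bed [-12.5  39.5  -6.9] f [-0.01  0.31  0.29] fbed [-0.05  0.31  0.29] w -0.001 g 0.0 q6 -1.65
t 12.9 pos [ 0.4233 -0.0591  0.0902] bed [-0.3 39.6 -7.1] f [-0.44 -0.4   0.12] fbed [-0.51 -0.34 -0.01] w -0.001 g 0.0 q6 -1.65
t 13.3 pos [ 0.4345 -0.0577  0.0869] bed [11.5 39.6 -7.4] f [-0.46  1.01  0.02] fbed [-0.32  1.06 -0.07] w -0.002 g 0.0 q6 -1.65
```

```bash
for i in 1 2 3; do python3 -m pendant '[[[-3,0,0,0,0,0],[-7,0,0,0,0,0],[-11,0,0,0,0,0],[-15,0,0,0,0,0],[-19,0,0,0,0,0],[-22,0,0,0,0,0],[-22,0,0,0,0,0]]]' >/dev/null; python3 -c "
from h import *
st()"; done
```

```text
t 14.0 pos [ 0.4557 -0.0549  0.0812] bed [33.6 39.6 -7.3] f [-0.39  0.4  -0.48] fbed [-0.2   0.45 -0.55] w -0.002 g 0.0 q6 -1.64
t 14.7 pos [ 0.4768 -0.0521  0.0754] bed [55.6 39.6 -7.5] f [-0.41  0.53  0.17] fbed [-0.37  0.58  0.07] w -0.001 g 0.0 q6 -1.64
t 15.4 pos [ 0.4978 -0.0494  0.0697] bed [77.6 39.5 -7.5] f [-0.73  0.32  0.59] fbed [-0.81  0.41  0.39] w -0.002 g 0.0 q6 -1.64
```

Run:
```python
from h import *
f=r.grab_frame("scene")
a=cv2.resize(f[150:290,180:320],(600,600),interpolation=cv2.INTER_CUBIC);cv2.imwrite("pics/s5.png",a)
```

```text
(no output)
```

View pics/s5.png

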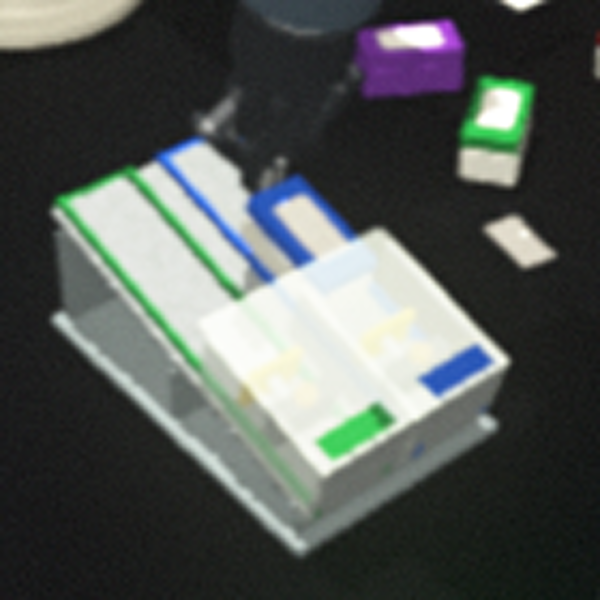

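The blue box lies straight in the blue lane with the fingers behind it at (265,180). Its front is under the cover at (350,265), short of the stop plate at (395,330). I'll push on in small steps.

```bash
for i in 1 2 3 4 5 6 7; do python3 -m pendant '[[[-1,0,0,0,0,0],[-2,0,0,0,0,0],[-3,0,0,0,0,0],[-3,0,0,0,0,0]]]' >/dev/null; python3 -c "
from h import *
st()"|cut -d' ' -f 2,8-|sed 's/.*bed/bed/'; done
```

```text
bed [-0.12  0.52 -0.03] w 0.002 g 0.2 q6 -1.64
bed [-0.8   0.27  1.11] w 0.001 g 0.1 q6 -1.64
bed [-0.47  0.01  0.16] w -0.001 g 0.1 q6 -1.64
bed [ 0.28 -0.34  0.18] w -0.001 g 0.1 q6 -1.64
bed [0.37 0.51 0.34] w 0.003 g 0.1 q6 -1.64
bed [-0.3   0.36 -0.06] w -0.0 g 0.1 q6 -1.64
bed [ 0.1  -0.45 -0.27] w 0.001 g 0.1 q6 -1.64
```

```bash
for i in 1 2 3 4; do python3 -m pendant '[[[-1,0,0,0,0,0],[-2,0,0,0,0,0],[-3,0,0,0,0,0],[-3,0,0,0,0,0]]]' >/dev/null; python3 -c "
from h import *
st()"|sed 's/.*] bed/bed/'; done
```

```text
bed [101.3  39.4  -7.4] f [-0.08 -0.14  0.36] fbed [-0.19 -0.13  0.33] w 0.002 g 0.1 q6 -1.64
bed [104.2  39.5  -7.4] f [ 0.2  -0.32 -0.46] fbed [ 0.27 -0.34 -0.41] w 0.001 g 0.1 q6 -1.64
bed [107.2  39.5  -7.5] f [-0.75  0.13  0.13] fbed [-0.73  0.23 -0.06] w 0.0 g 0.1 q6 -1.64
bed [110.2  39.4  -7.5] f [-0.23 -0.02  0.64] fbed [-0.39  0.01  0.56] w 0.001 g 0.1 q6 -1.64
```

```bash
cat >> h.py <<'E'
def rear(col,n="scene"):
    f=r.grab_frame(n).astype(float)
    e=f[...,0]-f[...,1:].max(2) if col>0 else f[...,1]-np.maximum(f[...,0],f[...,2])
    v,u=np.nonzero(e>25);b=tobed(PB,n,np.c_[u,v],.042)*1e3
    k=(abs(b[:,1]-40*col)<26)&(b[:,0]>-20)&(b[:,0]<175)
    w=(abs(b[:,1]-40*col)<14)&k
    print(n,"lid rear edge x ~",np.percentile(b[w,0],[2,10,50,98]).round(1),"y",b[k,1].min().round(1),b[k,1].max().round(1),k.sum())
E
python3 -c "
from h import *
rear(1);rear(1,'top')"; for i in 1 2 ; do python3 -m pendant '[[[-1,0,0,0,0,0],[-2,0,0,0,0,0],[-3,0,0,0,0,0],[-3,0,0,0,0,0]]]' >/dev/null; python3 -c "
from h import *
st()"|sed 's/.*] bed/bed/'; done; python3 -c "
from h import *
rear(1)"
```

```text
scene lid rear edge x ~ [ 26.2  29.5 121.4 142.5] y 14.2 64.9 174
top lid rear edge x ~ [-19.  -17.8 -13.4  -6.9] y 14.0 65.5 127
bed [113.1  39.4  -7.4] f [-0.12 -0.28  1.28] fbed [-0.48 -0.27  1.2 ] w -0.001 g 0.4 q6 -1.63
bed [115.8  39.3  -7.4] f [-2.32 -0.9   1.57] fbed [-2.74 -0.59  0.89] w 0.004 g 1.5 q6 -1.63
scene lid rear edge x ~ [ 26.2  30.  125.  143.3] y 14.2 64.6 165
```

Stop contact is felt at tool x ≈ 112. I'll press a few millimetres more.

```bash
for i in 1 2 ; do python3 -m pendant '[[[-0.5,0,0,0,0,0],[-1,0,0,0,0,0],[-1.5,0,0,0,0,0],[-1.5,0,0,0,0,0],[-1.5,0,0,0,0,0]]]' >/dev/null; python3 -c "
from h import *
st()"|sed 's/.*] bed/bed/'; done
```

```text
bed [117.4  39.4  -7.5] f [-4.26 -0.46  3.72] fbed [-5.1   0.1   2.48] w -0.0 g 2.2 q6 -1.63
bed [118.9  39.4  -7.5] f [-4.87 -1.66  3.94] fbed [-5.9  -1.01  2.5 ] w 0.001 g 2.6 q6 -1.63
```

```bash
python3 -m pendant '[[[4,0,0,0,0,0],[10,0,0,0,0,0],[25,0,0,0,0,0],[50,0,-15,0,0,0],[50,0,-60,0,0,0],[50,0,-100,0,0,0],[50,0,-140,0,0,0],[50,0,-140,0,0,0],[50,0,-140,0,0,0]]]' 100; python3 -c "
from h import *
st();rear(1)
row((.4415,.2072,.12),down(134.4))"
```

```text
t: 22.7
tool_pos: [0.5268, -0.0449, 0.2078]
eef_rot: [-0.064, 0.989, -0.01, -0.13]
ft_force: [0.1, 0.2, -0.9]
gripper_width: 0.999
grasp_force: 0.0
t 22.7 pos [ 0.5268 -0.0449  0.2078] bed [ 70.1  40.3 133.5] f [ 0.09  0.18 -0.87] fbed [ 0.33  0.17 -0.81] w 0.999 g 0.0 q6 -1.64
scene lid rear edge x ~ [ 27.1  33.   91.9 139.2] y 14.2 65.1 248
 [26.9, 261.1, 96.5] [-0.1239, -0.2433, 0.9199]
```

```bash
python3 -m pendant '[[[27,261,20,-0.124,-0.243,0.92],[27,261,20,-0.124,-0.243,0.92],[27,261,20,-0.124,-0.243,0.92],[27,261,20,-0.124,-0.243,0.92],[27,261,20,-0.124,-0.243,0.92],[27,261,50,-0.124,-0.243,0.92],[27,261,80,-0.124,-0.243,0.92],[27,261,80,-0.124,-0.243,0.92],[27,261,80,-0.124,-0.243,0.92],[27,261,80,-0.124,-0.243,0.92]]]' >/dev/null; python3 -c "
from h import *
st();row((.4415,.2072,-.0215),down(134.4))
f=r.grab_frame('top');print(box('top',f,(186,190,226,226)));rear(1)"
```

```text
t 23.75 pos [0.4557 0.1976 0.1376] bed [ 50.7 289.9  55.6] f [ 0.31 -1.22  0.09] fbed [ 0.12 -1.25  0.12] w 1.002 g 0.0 q6 -3.05
 [14.0, -3.7, 159.3] [0.0032, -0.0184, 0.0165]
[[447.9, 218.3, 115.6, 109.0, 88.9], [468.6, 244.9, 69.0, 60.6, -0.1]]
scene lid rear edge x ~ [ 27.1  33.1  92.5 139.8] y 14.2 65.1 248
```

The last joint is at its range limit here. I'll turn the gripper half a turn the other way, which gives the same grasp.

```bash
python3 -m pendant '[[[0,0,0,0,0,-1.5],[0,0,0,0,0,-1.5],[0,0,0,0,0,-1.5],[0,0,0,0,0,-1.5],[0,0,0,0,0,-1.5],[0,0,0,0,0,-1.5],[0,0,0,0,0,-1.5],[0,0,0,0,0,-1.5],[0,0,0,0,0,-1.5],[0,0,0,0,0,-1.5]]]' >/dev/null;  python3 -c "
from h import *
st();row((.4415,.2072,.10),down(314.4))"
```

```text
t 24.85 pos [0.4551 0.1975 0.1369] bed [ 50.3 289.9  54.8] f [-0.69 -0.98  0.6 ] fbed [-0.94 -0.89  0.37] w 1.003 g 0.0 q6 -1.55
 [3.8, 15.6, 37.2] [0.0137, 0.0166, -1.6186]
```

```bash
python3 -m pendant '[[[4,15.5,30,0.014,0.017,-1.618],[4,15.5,30,0.014,0.017,-1.618],[4,15.5,30,0.014,0.017,-1.618],[4,15.5,30,0.014,0.017,-1.618],[4,15.5,30,0.014,0.017,-1.618],[4,15.5,30,0.014,0.017,-1.618],[4,15.5,30,0.014,0.017,-1.618],[4,15.5,30,0.014,0.017,-1.618],[4,15.5,30,0.014,0.017,-1.618],[4,15.5,30,0.014,0.017,-1.618]]]' >/dev/null; python3 -m pendant '[[[0,0,0,0,0,-0.119],[0,0,0,0,0,-0.119]]]' > /dev/null; python3 -c "
from h import *
st();row((.4415,.2072,-.0215),down(314.4))"
```

```text
t 26.05 pos [0.4414 0.207  0.1071] bed [ 46.1 301.1  22.8] f [0.09 0.69 0.9 ] fbed [-0.06  0.67  0.92] w 0.997 g 0.0 q6 0.01
 [0.0, -0.4, 128.6] [0.0012, 0.0009, -0.0047]
```

```bash
python3 -m pendant '[[[0,0,40,0,0,0],[0,0,75,0,0,0],[0,0,100,0,0,0],[0,0,118,0,0,0],[0,0,128,0,0,0],[0,0,128,0,0,0],[0,0,128,0,0,0]]]';  python3 -m pendant '[[[0,0,0,0,0,0],[0,0,0,0,0,0],[0,0,0,0,0,0],[0,0,0,0,0,0],[0,0,0,0,0,0],[0,0,0,0,0,0]]]' 30; python3 -c "
from h import *
st()"
```

```text
t: 26.75
tool_pos: [0.4409, 0.207, -0.021]
eef_rot: [0.921, -0.39, -0.001, 0.001]
ft_force: [-0.6, -0.3, 0.2]
gripper_width: 1.003
grasp_force: 0.0
t: 27.35
tool_pos: [0.4408, 0.2072, -0.0209]
eef_rot: [0.921, -0.389, -0.0, 0.0]
ft_force: [-0.9, 0.4, 6.0]
gripper_width: 0.507
grasp_force: 62.6
t 27.35 pos [ 0.4408  0.2072 -0.0209] bed [  78.6  301.4 -101. ] f [-0.88  0.42  6.05] fbed [-2.36  0.53  5.63] w 0.507 g 62.6 q6 0.01
```

```bash
python3 -m pendant '[[[0,0,-30,0,0,0],[0,0,-75,0,0,0],[0,0,-120,0,0,0],[0,0,-160,0,0,0],[0,0,-160,0,0,0]]]' | tail -2
cat >> h.py <<'E'
def bedpose2(x,y,h):
    p,R=bedpose(x,y,h);return p,R*np.array([-1,-1,1])
E
python3 - <<'E'
from h import *
st();p,R=bedpose2(60,-40,45);row(p,R,"hover");rear(1)
E
```

```text
gripper_width: 0.508
grasp_force: 62.3
t 27.85 pos [0.4434 0.2085 0.1438] bed [ 38.6 302.3  58.8] f [ 0.44  0.03 -1.82] fbed [ 0.9  -0.03 -1.65] w 0.508 g 62.3 q6 0.01
hover [284.6, 191.1, 17.7] [-0.1282, -0.247, -0.924]
scene lid rear edge x ~ [ 27.1  33.   91.9 139.2] y 14.2 65.1 248
```

```bash
python3 -m pendant '[[[284.5,191,0,-0.128,-0.247,-0.924],[284.5,191,0,-0.128,-0.247,-0.924],[284.5,191,0,-0.128,-0.247,-0.924],[284.5,191,0,-0.128,-0.247,-0.924],[284.5,191,0,-0.128,-0.247,-0.924],[284.5,191,0,-0.128,-0.247,-0.924],[284.5,191,18,-0.128,-0.247,-0.924],[284.5,191,18,-0.128,-0.247,-0.924],[284.5,191,18,-0.128,-0.247,-0.924],[284.5,191,18,-0.128,-0.247,-0.924]]]' >/dev/null; python3 -c "
from h import *
st();p,R=bedpose2(60,-40,-15);row(p,R,'low')"
```

```text
t 28.9 pos [ 0.5002 -0.1308  0.1181] bed [ 57.1 -41.4  37.2] f [ 0.16  0.66 -1.84] fbed [ 0.71  0.64 -1.72] w 0.51 g 62.1 q6 1.63
low [3.7, -1.6, 52.1] [0.0024, 0.0139, -0.0036]
```

```bash
python3 -m pendant '[[[3,-1.5,15,0,0.01,-0.003],[3,-1.5,30,0,0.01,-0.003],[3,-1.5,45,0,0.01,-0.003],[3,-1.5,51,0,0.01,-0.003],[3,-1.5,51,0,0.01,-0.003],[3,-1.5,51,0,0.01,-0.003]]]' >/dev/null; for i in 1 2 3 4; do python3 -m pendant '[[[0,0,1,0,0,0],[0,0,1.5,0,0,0],[0,0,1.5,0,0,0]]]' >/dev/null; python3 -c "
from h import *
st()"; done
```

```text
t 29.8 pos [ 0.4905 -0.1306  0.0693] bed [ 60.4 -40.  -12.5] f [ 0.12  0.47 -3.11] fbed [ 0.98  0.45 -2.96] w 0.503 g 62.2 q6 1.63
t 30.1 pos [ 0.4898 -0.1307  0.0675] bed [ 60.2 -40.  -14.4] f [ 0.26 -0.07 -2.07] fbed [ 0.77 -0.1  -1.94] w 0.504 g 62.2 q6 1.63
t 30.4 pos [ 0.4894 -0.1307  0.0661] bed [ 60.2 -40.  -15.9] f [-0.03  0.83 -2.65] fbed [ 0.76  0.82 -2.54] w 0.506 g 62.2 q6 1.63
t 30.7 pos [ 0.489  -0.1308  0.0646] bed [ 60.2 -40.  -17.4] f [ 0.02  0.37 -3.4 ] fbed [ 0.95  0.37 -3.26] w 0.503 g 62.2 q6 1.63
```

```bash
for i in 1 2; do python3 -m pendant '[[[0,0,1,0,0,0],[0,0,1.5,0,0,0],[0,0,1.5,0,0,0]]]' >/dev/null; python3 -c "
from h import *
st()"; done
```

```text
t 31.0 pos [ 0.4886 -0.1308  0.0632] bed [ 60.2 -40.  -18.9] f [ 0.15  0.05 -2.24] fbed [ 0.73  0.03 -2.12] w 0.505 g 62.2 q6 1.63
t 31.3 pos [ 0.4888 -0.1309  0.0628] bed [ 60.4 -40.1 -19.2] f [0.15 1.84 4.29] fbed [-0.74  1.8   4.25] w 0.504 g 63.2 q6 1.63
```

On the floor. Release, rise, and move behind it.

```bash
python3 -m pendant '[[[0,0,-0.8,0,0,0],[0,0,-0.8,0,0,0],[0,0,-0.8,0,0,0],[0,0,-10,0,0,0],[0,0,-40,0,0,0],[0,0,-65,0,0,0],[0,0,-65,0,0,0]]]' 80 >/dev/null;  python3 -m pendant '[[[-40,0,0,0,0,0],[-73,0,0,0,0,0],[-73,0,0,0,0,0],[-73,0,0,0,0,0],[-73,0,0,0,0,0],[-73,0,0,0,0,0]]]' 0 | tail -2; python3 -c "
from h import *
st();p,R=bedpose2(-12,-40,-8);row(p,R);rear(-1)"
```

```text
gripper_width: 0.001
grasp_force: 0.0
t 32.6 pos [ 0.4355 -0.1376  0.143 ] bed [-12.2 -39.8  44.3] f [-0.09 -0.87  0.58] fbed [-0.35 -0.85  0.51] w 0.001 g 0.0 q6 1.64
 [0.2, -0.0, 52.3] [0.0041, 0.0004, 0.0016]
scene lid rear edge x ~ [ 17.2  22.2  90.3 147.9] y -65.9 -14.8 363
```

```bash
python3 -m pendant '[[[0,0,20,0,0,0],[0,0,40,0,0,0],[0,0,52,0,0,0],[0,0,52,0,0,0],[0,0,52,0,0,0]]]' >/dev/null; for i in 1 2 3 4; do python3 -m pendant '[[[3,0,0,0,0,0],[7,0,0,0,0,0],[11,0,0,0,0,0],[15,0,0,0,0,0],[19,0,0,0,0,0],[22,0,0,0,0,0],[22,0,0,0,0,0]]]' >/dev/null; python3 -c "
from h import *
st()"; done
```

```text
t 33.85 pos [ 0.4431 -0.1369  0.0873] bed [  9.6 -40.   -7.4] f [0.22 0.16 0.23] fbed [0.17 0.13 0.28] w -0.004 g 0.0 q6 1.64
t 34.55 pos [ 0.4644 -0.134   0.0816] bed [ 31.8 -40.   -7.4] f [ 0.34  0.04 -0.43] fbed [ 0.45 -0.   -0.33] w 0.001 g 0.0 q6 1.63
t 35.25 pos [ 0.4854 -0.1312  0.0759] bed [ 53.8 -40.   -7.4] f [-0.1  -0.02 -0.72] fbed [ 0.09 -0.   -0.73] w 0.001 g 0.0 q6 1.63
t 35.95 pos [ 0.5065 -0.1284  0.0702] bed [ 75.8 -40.   -7.4] f [0.46 0.25 0.04] fbed [0.46 0.19 0.16] w -0.002 g 0.0 q6 1.63
```

```bash
for i in 1 2 3 4 5 6; do python3 -m pendant '[[[1,0,0,0,0,0],[2,0,0,0,0,0],[3,0,0,0,0,0],[3,0,0,0,0,0]]]' >/dev/null; python3 -c "
from h import *
st()"|sed 's/.*] bed/bed/'; done; python3 -c "
from h import *
rear(-1)"
```

```text
bed [ 78.4 -40.   -7.3] f [-0.68  0.49  0.12] fbed [-0.62  0.58 -0.04] w -0.006 g 0.1 q6 1.63
bed [ 81.5 -40.   -7.2] f [-0.68 -0.05 -0.57] fbed [-0.52  0.04 -0.72] w -0.0 g 0.1 q6 1.63
bed [ 84.5 -40.   -7.3] f [-0.49  0.26 -0.17] fbed [-0.39  0.32 -0.28] w -0.002 g 0.1 q6 1.63
bed [ 87.5 -40.   -7.3] f [-0.53  0.14  0.57] fbed [-0.64  0.21  0.42] w -0.001 g 0.1 q6 1.63
bed [ 90.5 -40.   -7.3] f [-0.58 -0.07 -0.44] fbed [-0.45  0.   -0.58] w 0.001 g 0.1 q6 1.63
bed [ 93.5 -40.   -7.3] f [-0.11 -0.09 -0.74] fbed [ 0.08 -0.07 -0.75] w 0.002 g 0.1 q6 1.63
scene lid rear edge x ~ [ 29.4  47.  109.7 142.5] y -66.0 -17.2 195
```

```bash
for i in 1 2 3 4; do python3 -m pendant '[[[1,0,0,0,0,0],[2,0,0,0,0,0],[2.5,0,0,0,0,0],[2.5,0,0,0,0,0]]]' >/dev/null; python3 -c "
from h import *
st()"|sed 's/.*] bed/bed/'; done
```

```text
bed [ 95.9 -40.   -7.3] f [-0.45 -0.33  0.14] fbed [-0.51 -0.26  0.01] w 0.004 g 0.2 q6 1.63
bed [ 98.4 -40.   -7.3] f [-1.12 -1.14  0.1 ] fbed [-1.24 -0.99 -0.23] w -0.005 g 0.2 q6 1.63
bed [100.6 -40.   -7.2] f [-2.94 -0.94  2.17] fbed [-3.5  -0.55  1.31] w 0.001 g 1.2 q6 1.63
bed [103.  -40.   -7.3] f [-2.69  0.76  2.36] fbed [-3.09  1.1   1.62] w -0.0 g 2.1 q6 1.63
```

```bash
for i in 1 2; do python3 -m pendant '[[[0.5,0,0,0,0,0],[1,0,0,0,0,0],[1.5,0,0,0,0,0],[1.5,0,0,0,0,0],[1.5,0,0,0,0,0]]]' >/dev/null; python3 -c "
from h import *
st()"|sed 's/.*] bed/bed/'; done
python3 -m pendant '[[[-4,0,0,0,0,0],[-10,0,0,0,0,0],[-25,0,0,0,0,0],[-60,0,-15,0,0,0],[-60,0,-60,0,0,0],[-60,0,-100,0,0,0],[-60,0,-140,0,0,0],[-150,0,-140,0,0,0],[-150,0,-140,0,0,0],[-150,0,-140,0,0,0]]]'
python3 - <<'E'
from h import *
s=r.grab_frame("scene");t=r.grab_frame("top")
cv2.imwrite("pics/e_scene.png",s);cv2.imwrite("pics/e_top.png",t)
s0=cv2.imread("pics/scene0.png");d=cv2.absdiff(s,s0).max(2)
# yellow plate position before/after and white-patch rear edge, bed coords
for nm,f in(("before",s0),("after",s)):
  f=f.astype(float);y=np.minimum(f[...,2],f[...,1])-f[...,0]
  for col in(1,-1):
    v,u=np.mgrid[150:290,180:320];uv=np.c_[u.ravel(),v.ravel()];b=tobed(PB,"scene",uv,.032)*1e3
    w=y[uv[:,1],uv[:,0]];k=(abs(b[:,1]-40*col)<24)&(b[:,0]>165)&(b[:,0]<262)&(w>18)
    print(nm,col,k.sum(),"yellow x",(np.average(b[k,0],weights=w[k]).round(1),np.percentile(b[k,0],[5,95]).round(1)) if k.sum() else "")
for col in(1,-1):
  f=s.astype(float);e=f[...,0]-f[...,1:].max(2) if col>0 else f[...,1]-np.maximum(f[...,0],f[...,2])
  v,u=np.nonzero(e>25);b=tobed(PB,"scene",np.c_[u,v],.042)*1e3
  k=(abs(b[:,1]-40*col)<12)&(b[:,0]>70)&(b[:,0]<150);print("rear",col,k.sum(),np.percentile(b[k,0],[1,5,20,50]).round(1))
E
```

```text
bed [104.6 -40.   -7.3] f [-4.26  0.26  4.02] fbed [-5.09  0.81  2.8 ] w -0.001 g 2.6 q6 1.63
bed [106.1 -40.   -7.3] f [-5.16  0.11  3.42] fbed [-5.82  0.78  1.99] w -0.0 g 3.0 q6 1.63
t: 42.0
tool_pos: [0.4263, -0.1389, 0.2393]
eef_rot: [0.99, 0.065, -0.127, 0.011]
ft_force: [-0.2, 0.2, 0.2]
gripper_width: -0.002
grasp_force: 0.0
before 1 60 yellow x (np.float64(214.3), array([208. , 221.5]))
before -1 58 yellow x (np.float64(199.5), array([194.2, 205.6]))
after 1 58 yellow x (np.float64(217.1), array([211.2, 225. ]))
after -1 67 yellow x (np.float64(201.8), array([195.7, 209.4]))
rear 1 99 [ 71.2  75.4  88.3 115. ]
rear -1 84 [ 71.4  75.9  88.8 112.5]
```

Compared with the first frame, both yellow plates sit about 2–3 mm further down their lanes. Both boxes therefore hold their stops pressed back. The arm is clear.

```bash
python3 -c "
from h import *
print(r.hand_in())"
```

```text
the job is handed in; nothing more can be done
None
```

I put the blue box in the blue lane, then the green box in the green lane, and handed the job in at about 42 s; by the last camera check, each held its stop about 2–3 mm pressed, and neither stop was pushed beyond about 9 mm of its 20 mm travel; the result of the judging was not shown.

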